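# Tip the fork-bush crates, dispatch the stamped one

### The arm

A 6-joint arm with a two-finger parallel gripper is mounted at the origin on the work surface. World frame = base frame: x ahead of the robot, y to its left, z up, the work surface at z = 0. Lengths are in mm, angles in degrees, forces in N, time in s.
With the tool pointing down it reaches from about 350 to 850 mm from the base axis. Payload 8.1 kg.
Tool frame: the origin (TCP) lies at the very end of the fingers, on their centre line; the grasp point (between the pads) lies 19 mm behind it; z points along the fingers, y is the direction in which the jaws open and shut (so a half turn about z gives the same grasp; the last joint's range is limited). The gripper opens to 85 mm and grips with 20 to 120 N. Pads are 22 mm wide; open, the fingers measure 114 mm over their backs; the gripper's body (76 mm by 85 mm) begins 54 mm behind the grasp point. The pads swing forward as they close: fully open they stand 13 mm farther back than shut.
Start: joints at [68.044, 7.471, 85.268, -0, 87.261, -4.893], TCP at [176.029, 573.602, 231.292] pointing down, gripper open.
Joint ranges: [-169.43, 169.43], [-51.17, 129.36], [1.28, 143.12], [-76.62, 256.62], [0, 156.53], [-152.29, 152.29]. Speed limits (degrees/s): [136.94, 136.94, 159.86, 180, 180, 180].

### API

Orientations are given as [roll, pitch, yaw] about the fixed x, y, z axes, in that order (R = Rz(yaw) Ry(pitch) Rx(roll)).
In Python, from bench import r, eyes gives the robot as it stands. The module is installed in compiled form; this text tells all that it offers.
- The arm moves only by the tool play_rows, never from a script. Its argument "deltas" is a list of rows, each a list of 3 entries, a list of its own where there are three numbers: the shift along the tool's x, y, z in m, then the turn, a rotation vector about the tool's x, y, z in rad, then the closure, from 0 (fully open) to 1 (shut). A call has 1 to 8 rows; each row shifts and turns the pose as measured when the row begins, along the tool's axes as they then stand; what a row does not reach is not made up. A row lasts 1/8 s, in which the tool goes at most 62.5 mm and 10.7 degrees, less where a joint would pass 70% of its speed; a pose out of reach is approached as far as the arm can. A call with a gripper value outside its range is refused whole. The fingers move at their own pace and stop on an object; "force" is the grip in N (left out, the last holds). Time passes only in rows, so rows that do not move let the fingers close. It gives the time, the measured TCP pose, the force and the opening at its end, in the units of the state.
- r.sense(): the state, without advancing time (a new reading comes with each control period).
- eyes.snapshot(name): name is "scene" or "top" or "wrist"; returns the picture (420x560x3 uint8, red, green, blue); there is no depth.
- eyes.get_calibration(name): a dict with "mtx" (3x3 intrinsics, pixels), "R" (3x3) and "t" (3): a world point X has camera coordinates R X + t; the wrist camera has in their place "T_tool_cam" (4x4, takes a point from camera to tool coordinates, whose origin is the TCP and whose axes are the flange's). Camera axes: x right, y down, z forward; pixel columns grow to the right and rows downward; lengths in mm; the calibration is good to about 2 mm. A picture is of the moment at which its call begins: read the wrist's pose just before it. get_calibration takes no time and is no camera call.
- r.hand_in(): hands the job in, once; it reports no verdict.
The state is a dict: "time": time; "joint_pos": joint angles; "qd": joint speeds; "joint_efforts": joint torques, N m; "tool_pos": TCP position; "tcp_rot": TCP orientation; "ft_force": force on the tool from outside, world axes, zero at the start; "wrist_torque": the same for the moment, N m; "finger_gap": finger opening in mm.
Only numpy, scipy, OpenCV 4.12 (cv2) and the standard library are available. Lean on these libraries where they do the work, as an engineer would, in place of code of your own. Each camera call takes 0.05 s, during which the arm holds its last target. There are 200 camera calls.

### The job

One of the two grey parts crates carries a red stamp underneath. Press down on each crate's black pull bar to tip it steeply towards the robot, holding it up for a moment so that its underside shows to the front, then let it back down flat: the crate on the robot's left (+y) first, then the one on the right. Then push the stamped crate straight ahead along the bench until its far end is over the yellow dispatch line; pick nothing up, leave the plain crate at its place and do not disturb the other things.

Things in the scene. Friction and masses are not known exactly. Their poses are not given: they have to be found in the camera images.
- crate_a: grey open crate, 170 (x, from -65 to 105 mm) x 110 (y) x 80 mm high, about 0.5 kg, gold bushes fixed inside, black pull bar at the near (robot) end. Its underside is flat to x = 55 mm, then rakes up to 35 mm at the far end. Origin on the flat underside, z up, x away from robot. Left or right from run to run. This is the one with the stamp (see stamp).
- crate_b: grey open crate, 170 (x, from -65 to 105 mm) x 110 (y) x 80 mm high, about 0.5 kg, gold bushes fixed inside, black pull bar at the near (robot) end. Its underside is flat to x = 55 mm, then rakes up to 35 mm at the far end. Origin on the flat underside, z up, x away from robot. Left or right from run to run. This one is plain underneath.
- stamp (a point): centre of the red round stamp with a white cross, 52 mm across, on the raked rear part of the underside of crate_a (x = 80 mm, z = 17 mm in the crate); seen from the front only when the crate is tipped
- crate_a_bar (a point): middle of the pull bar of crate_a, on its axis: a black round bar of 12 mm diameter, 110 mm long along y, on two arms, at x = -105 mm, z = 74 mm in the crate; 34 mm gap to the near wall, free below. Pressed down with about 6 to 10 N it tips the crate until the bar meets the bench at about 1.0 rad; released, the crate falls back flat
- crate_b_bar (a point): middle of the pull bar of crate_b, on its axis: a black round bar of 12 mm diameter, 110 mm long along y, on two arms, at x = -105 mm, z = 74 mm in the crate; 34 mm gap to the near wall, free below. Pressed down with about 6 to 10 N it tips the crate until the bar meets the bench at about 1.0 rad; released, the crate falls back flat
- crate_a_near (a point): middle of the near bottom edge of crate_a (x = -65 mm, z = 0 in the crate); pressing the bar rolls the crate about this edge
- crate_b_near (a point): middle of the near bottom edge of crate_b (x = -65 mm, z = 0 in the crate); pressing the bar rolls the crate about this edge
- crate_a_far (a point): middle of the lower edge of the far end of crate_a (x = 105 mm, z = 35 mm in the crate); this is to come over the line
- crate_b_far (a point): middle of the lower edge of the far end of crate_b (x = 105 mm, z = 35 mm in the crate)
- dispatch_line: the yellow dispatch line: a flat tape 50 mm wide (its x) and 620 mm long (its y) on the bench beyond the crates; origin at its centre; no obstacle
- gold_sleeve_mid (a point): centre (80 mm up) of a loose gold sleeve standing upright, 52 mm in diameter at the foot, 160 mm tall; bystander
- grease_jar_mid (a point): centre (30 mm up) of a loose white jar with a green cap, 56 mm in diameter, 60 mm tall; bystander between the crates
- collar_mid (a point): centre (17.5 mm up) of a loose aluminium collar, 60 mm in diameter, 35 mm tall; bystander
There are look-alikes about, which are no part of the job. What is shaped like the crate_b but blue or purple is not meant. What is shaped like the crate_a but blue is not meant.

How it is judged:
By the outcome, as a careful person would: the job done as asked, in the order asked, and still so for the second after the job is handed in, with the robot touching nothing.
It also fails if it takes over 72 s, if anything falls off the work surface, if the arm or the gripper's body presses on something with over 40 N, if the wrist force passes 120 N, or if a joint passes its speed limit or range.

## Working session

There is one attempt and no reset: what is moved stays moved. The work goes in short steps, Python scripts to look and compute and a tool call to move; the robot and the scene stay as the last step left them, time stands still between calls to the robot, and variables do not carry over. Pictures are saved under pics/ and viewed, about 8 in all and at most 12, crops included, and the job is handed in when it is done.

Besides the shell and the picture viewer there is one more tool, called after "Request:" as a command line: name --argument value ..., lists and objects as JSON in quotes. play_rows: Moves the arm, as the interface text tells. Its arguments: {"type":"object","properties":{"deltas":{"type":"array"},"force":{"type":"number"}},"required":["deltas"]}

```bash
mkdir -p pics
python3 - <<'E'
from bench import r, eyes
import cv2,numpy as np
np.set_printoptions(suppress=True,precision=3)
s=r.sense();print(s)
for n in("scene","top"):
    c=eyes.get_calibration(n);print(n,c, 'pos',-np.array(c['R']).T@np.array(c['t']))
    cv2.imwrite(f"pics/{n}0.png",eyes.snapshot(n)[:,:,::-1])
print(eyes.get_calibration("wrist"))
E
```

```text
{'time': 0.0, 'joint_pos': array([68.045,  7.516, 85.329, -0.002, 87.262, -4.893]), 'qd': array([ 0.07 ,  0.09 , -0.027, -0.054, -0.091,  0.018]), 'joint_efforts': array([  0.   , -56.938, -50.058,  -0.   ,   0.014,   0.   ]), 'tool_pos': array([175.825, 573.081, 230.236]), 'tcp_rot': array([-179.893,   -0.007,  162.938]), 'ft_force': array([-0.213,  0.168,  0.772]), 'wrist_torque': array([-0.023,  0.002,  0.024]), 'finger_gap': 85.15490226781822}
scene {'mtx': array([[477.739,   0.   , 276.126],
       [  0.   , 477.739, 207.269],
       [  0.   ,   0.   ,   1.   ]]), 'R': array([[ 0.259,  0.966, -0.005],
       [ 0.665, -0.182, -0.725],
       [-0.701,  0.184, -0.689]]), 't': array([ -47.397, -331.45 , 1789.954])} pos [1487.326 -344.234  992.676]
top {'mtx': array([[546.114,   0.   , 267.737],
       [  0.   , 546.114, 214.487],
       [  0.   ,   0.   ,   1.   ]]), 'R': array([[-0.001, -1.   , -0.002],
       [-0.995,  0.002, -0.096],
       [ 0.096,  0.002, -0.995]]), 't': array([ -78.859,  565.401, 1726.131])} pos [ 396.616  -82.62  1772.37 ]
{'mtx': array([[333.6  ,   0.   , 271.374],
       [  0.   , 333.6  , 208.935],
       [  0.   ,   0.   ,   1.   ]]), 'T_tool_cam': array([[  -0.   ,   -0.955,   -0.297,   76.267],
       [   1.   ,   -0.   ,   -0.001,    0.04 ],
       [   0.001,   -0.297,    0.955, -142.233],
       [   0.   ,    0.   ,    0.   ,    1.   ]])}
```

View pics/scene0.png

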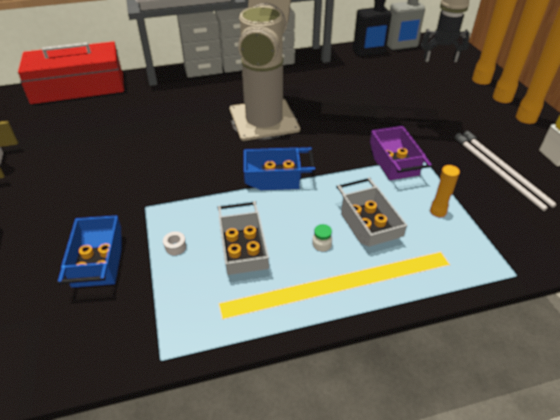

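View pics/top0.png

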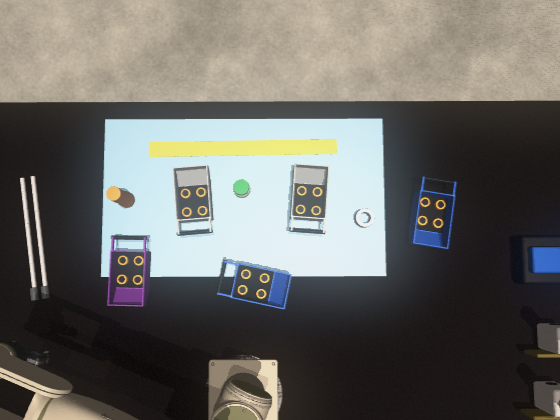

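The top view shows the two grey crates at (193,200) and (309,200). Possible confusions are the blue crate at (254,284), the blue one at (434,212) and the purple one at (129,270), none of which is grey. So left (+y) is (193,200) and right is (309,200). I'll check this in one crop with measurements.

```bash
cat > h.py <<'E'
from bench import r, eyes
import cv2,numpy as np
np.set_printoptions(suppress=True,precision=1)
def ray(name,px,z):
    c=eyes.get_calibration(name);R=np.array(c['R']);o=-R.T@np.array(c['t'])
    d=R.T@np.linalg.inv(c['mtx'])@np.array([px[0],px[1],1.]);return o+d*(z-o[2])/d[2]
def proj(name,X):
    c=eyes.get_calibration(name);p=c['mtx']@(np.array(c['R'])@np.array(X)+np.array(c['t']));return p[:2]/p[2]
def grab(name,f=None):
    im=eyes.snapshot(name)[:,:,::-1].copy()
    if f: cv2.imwrite(f"pics/{f}.png",im)
    return im
E
python3 - <<'E'
from h import *
im=cv2.imread("pics/top0.png");hsv=cv2.cvtColor(im,cv2.COLOR_BGR2HSV)
m=cv2.inRange(hsv,(22,120,120),(35,255,255));m[:130]=0;m[165:]=0
(c,wh,a)=cv2.minAreaRect(np.argwhere(m)[:,::-1].astype(np.float32));b=cv2.boxPoints((c,wh,a))
print("line",[ray("top",p,0) for p in b])
bg=cv2.inRange(hsv,(85,30,120),(105,255,255)) # mat
for n,(x0,x1) in dict(L=(165,222),R=(282,337)).items():
    s=(255-bg)[160:240,x0:x1]
    cs,_=cv2.findContours(s,cv2.RETR_EXTERNAL,cv2.CHAIN_APPROX_NONE);k=max(cs,key=cv2.contourArea)+[[x0,160]]
    q=cv2.minAreaRect(k.astype(np.float32));print(n,q)
    for p in cv2.boxPoints(q):print(p,ray("top",p,77))
g=cv2.inRange(hsv,(15,100,80),(30,255,255))
k=cv2.resize(im[135:245,160:340],None,fx=4,fy=4,interpolation=cv2.INTER_CUBIC);cv2.imwrite("pics/crop.png",k)
E
```

```text
line [array([809.2, 309.7,   0. ]), array([ 818. , -302.3,    0. ]), array([ 770.6, -302.4,    0. ]), array([761.8, 308. ,   0. ])]
L ((193.0, 199.5), (79.0, 56.0), 90.0)
[165. 160.] [733.5 243.6  77. ]
[221. 160.] [733.1  67.1  77. ]
[221. 239.] [484.2  65.4  77. ]
[165. 239.] [484.5 239.4  77. ]
R ((309.0, 199.5), (79.0, 54.0), 90.0)
[282. 160.] [ 732.8 -125.    77. ]
[336. 160.] [ 732.5 -295.    77. ]
[336. 239.] [ 483.6 -291.7   77. ]
[282. 239.] [ 483.9 -124.    77. ]
```

View pics/crop.png

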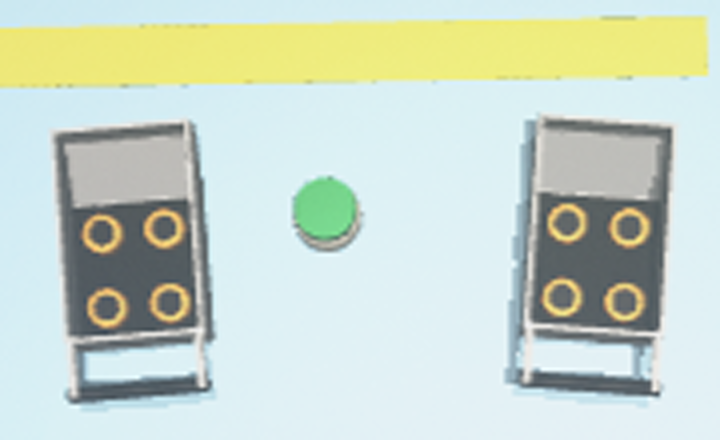

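Run:
```python
from h import *
f=lambda u,v,z:ray("top",(160+u/4-.4,135+v/4-.4),z)
for n,q,b in (("L",[(55,132),(188,124),(71,341),(206,332)],[(70,395),(208,384)]),("R",[(541,117),(674,126),(528,327),(661,336)],[(521,378),(660,389)])):
    P=np.array([f(*p,80) for p in q]);B=np.array([f(*p,74) for p in b])
    d=P[:2].mean(0)-P[2:].mean(0);print(n,"rim far",P[:2].mean(0),"near",P[2:].mean(0),"yaw",np.degrees(np.arctan2(d[1],d[0])),"len",np.linalg.norm(d),"bar",B[0],B[1],B.mean(0))
```

```text
L rim far [711.7 164.2  80. ] near [547.3 148.9  80. ] yaw 5.295229553091244 len 165.0832094930185 bar [502.2 202.6  74. ] [510.6  95.2  74. ] [506.4 148.9  74. ]
R rim far [ 716.2 -217.4   80. ] near [ 550.6 -205.8   80. ] yaw -4.0199692739434605 len 165.94287501522706 bar [ 514.9 -148.7   74. ] [ 506.1 -256.8   74. ] [ 510.5 -202.8   74. ]
```

```bash
cat >> h.py <<'E'
from scipy.spatial.transform import Rotation as Ro
def to(X,rpy):
    s=r.sense();T=Ro.from_euler('xyz',s['tcp_rot'],degrees=True)
    G=Ro.from_euler('xyz',rpy,degrees=True)
    print("t",s['time'],"pos",s['tool_pos'],s['tcp_rot'],"F",s['ft_force'],"gap",s['finger_gap'],"\nd_tool mm",T.inv().apply(np.array(X)-s['tool_pos']),"in goal frame",G.inv().apply(np.array(X)-s['tool_pos']),"rotvec",np.round((T.inv()*G).as_rotvec(),4))
E
python3 -c "
from h import *
to([503,147,150],[180,0,184.5])"
```

```text
t 0.1 pos [175.8 573.1 230.4] [-179.9   -0.   162.9] F [-0.1  1.1 -0.1] gap 85.3953208022914 
d_tool mm [-437.8 -311.3   80.8] in goal frame [-292.7 -450.5   80.4] rotvec [-0.  -0.  -0.4]
```

Request:
play_rows --deltas '[[[0,0,0],[0,0,-0.18],1],[[0,0,0],[0,0,-0.18],1],[[0,0,0],[0,0,0],1]]' --force 40

```text
time: 0.48
tool_pos: [175.5, 572.2, 228.5]
tcp_rot: [-179.7, -0.1, -176.0]
ft_force: [0.1, -0.2, 0.3]
finger_gap: 32.4
```

```bash
python3 -c "
from h import *
to([503,147,150],[180,0,184.5])"
```

```text
t 0.475 pos [175.5 572.2 228.5] [-179.7   -0.1 -176. ] F [ 0.1 -0.2  0.3] gap 32.41439548260759 
d_tool mm [-297.  -446.9   79.8] in goal frame [-293.2 -449.6   78.5] rotvec [-0. -0. -0.]
```

Request:
play_rows --deltas '[[[-0.036,-0.055,0],[0,0,0],1],[[-0.036,-0.055,0],[0,0,0],1],[[-0.036,-0.055,0],[0,0,0],1],[[-0.036,-0.055,0.01],[0,0,0],1],[[-0.036,-0.055,0.015],[0,0,0],1],[[-0.036,-0.055,0.015],[0,0,0],1],[[-0.036,-0.055,0.015],[0,0,0],1],[[-0.036,-0.055,0.015],[0,0,0],1]]'

```text
time: 1.48
tool_pos: [468.8, 173.1, 164.7]
tcp_rot: [-179.8, 0.1, -177.8]
ft_force: [0.7, 0.5, 0.3]
finger_gap: -0.2
```

```bash
python3 -c "
from h import *
to([503,147,110],[180,0,184.5])
grab('wrist','w1')"
```

```text
t 1.475 pos [468.8 173.1 164.7] [-179.8    0.1 -177.8] F [0.7 0.5 0.3] gap -0.16520097680799878 
d_tool mm [-33.1 -27.2  54.8] in goal frame [-32.  -28.7  54.7] rotvec [-0.  0. -0.]
```

View pics/w1.png

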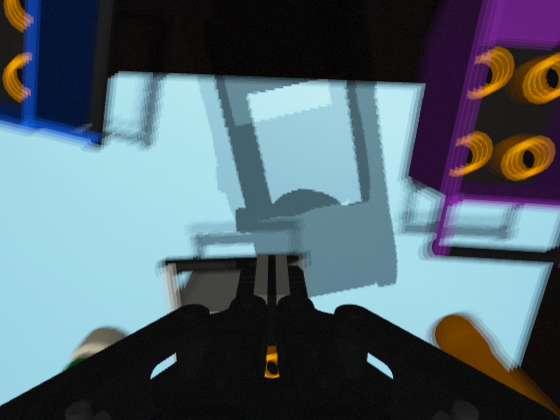

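The wrist view shows the black bar of the left grey crate ahead of the fingertips at row ~262. The blue and purple crates are well clear, at the upper left and upper right.

Request:
play_rows --deltas '[[[-0.017,-0.015,0.02],[0,0,-0.03],1],[[-0.016,-0.014,0.02],[0,0,-0.01],1],[[-0.003,0,0.01],[0,0,0],1],[[0,0,0],[0,0,0],1]]'

```text
time: 2.02
tool_pos: [510.0, 135.6, 110.7]
tcp_rot: [-179.6, -0.1, -176.9]
ft_force: [0.4, 0.5, -0.2]
finger_gap: -0.2
```

```bash
python3 -c "
from h import *
to([503,147,90],[180,0,184.5])
s=r.sense();im=grab('wrist','w2');c=eyes.get_calibration('wrist');T=np.eye(4);T[:3,:3]=Ro.from_euler('xyz',s['tcp_rot'],degrees=True).as_matrix();T[:3,3]=s['tool_pos']
W=T@c['T_tool_cam']
def bk(px,z):
    d=W[:3,:3]@np.linalg.inv(c['mtx'])@[px[0],px[1],1.];o=W[:3,3];return o+d*(z-o[2])/d[2]
def pj(X):
    q=c['mtx']@(W[:3,:3].T@(np.array(X)-W[:3,3]));return q[:2]/q[2]
for X in ([502.2,202.6,74],[510.6,95.2,74],[506.4,148.9,74]):print(pj(X))
# dark rows in columns beside fingers
g=cv2.cvtColor(im,cv2.COLOR_BGR2GRAY)
for u in (180,200,220,320,340,360):print(u,g[240:330:4,u])
"
```

```text
t 2.025 pos [510.  135.6 110.7] [-179.6   -0.1 -176.9] F [ 0.4  0.5 -0.2] gap -0.1869295698327949 
d_tool mm [ 6.3 11.9 20.6] in goal frame [ 6.  11.9 20.7] rotvec [-0. -0. -0.]
[388.8 236.5]
[202.1 240.3]
[295.  238.4]
180 [193 192 194 193 192 192 193 193 191 191 191 192 192 190 192 191 190   3
  12  13  12  12  13]
200 [ 18  33  12  13 192 191 193 192 193 192 191 192 191 193 194 190 136  11
  10  10  12  14  12]
220 [  6   9   7  22 193 186  77  62  62  61  51  50  47  46  44  52  53 130
  50   5   5  14  11]
320 [12 10  9 53 50 53 53 52 52 54 54 53 53 48 51 51 53 98 10 11 13 12 11]
340 [14 13  5 53 53 55 53 51 53 52 53 51 51 54 51 51 52 15 13 10 10 12 11]
360 [ 12   8   5 111  64  53  54  52  52  54  52  54  53  52  50  51  53  11
   9  11   5  11  13]
```

Request:
play_rows --deltas '[[[0.005,0.011,0.018],[0,0,-0.02],1],[[0,0,0.003],[0,0,0],1],[[0,0,0],[0,0,0],1],[[0,0,0],[0,0,0],1]]'

```text
time: 2.58
tool_pos: [503.8, 149.3, 90.4]
tcp_rot: [-179.6, 0.1, -175.6]
ft_force: [-0.0, -0.6, -0.2]
finger_gap: 0.1
```

```bash
python3 -c "
from h import *
to([504,147,82],[180,0,184.5])"
```

```text
t 2.575 pos [503.8 149.3  90.4] [-179.6    0.1 -175.6] F [-0.  -0.6 -0.2] gap 0.08781703200743723 
d_tool mm [ 0.  -2.2  8.4] in goal frame [-0.  -2.3  8.4] rotvec [-0.  0. -0.]
```

Request:
play_rows --deltas '[[[0,-0.001,0.005],[0,0,0],1],[[0,0,0.004],[0,0,0],1],[[0.003,0,0.004],[0,0,0],1],[[0.006,0,0.004],[0,0,0],1],[[0.006,0,0.004],[0,0,0],1]]'

```text
time: 3.2
tool_pos: [492.7, 147.2, 73.3]
tcp_rot: [-179.7, 0.6, -175.6]
ft_force: [1.9, -0.4, 3.6]
finger_gap: -0.0
```

Request:
play_rows --deltas '[[[0.005,0,0.006],[0,0,0],1],[[0.005,0,0.006],[0,0,0],1],[[0.005,0,0.006],[0,0,0],1],[[0.004,0,0.006],[0,0,0],1]]'

```text
time: 3.7
tool_pos: [472.4, 145.6, 53.5]
tcp_rot: [-179.7, 0.4, -175.7]
ft_force: [-6.7, -1.0, 8.7]
finger_gap: 0.2
```

```bash
python3 -c "
from h import *
to([504,147,82],[180,0,184.5]);grab('scene','s1')"
```

```text
t 3.7 pos [472.4 145.6  53.5] [-179.7    0.4 -175.7] F [-6.7 -1.   8.7] gap 0.1538668495992718 
d_tool mm [-31.8  -1.1 -28.3] in goal frame [-31.6  -1.  -28.5] rotvec [-0.  0. -0.]
```

View pics/s1.png

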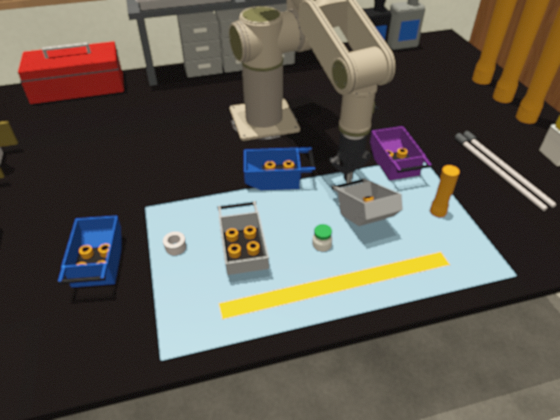

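The scene view shows the left crate partly tipped at (368,200), with nothing else moved. I continue along the arc.

Request:
play_rows --deltas '[[[0,0,0.006],[0,0,0],1],[[0.001,0,0.006],[0,0,0],1],[[0.002,0,0.006],[0,0,0],1],[[0.003,0,0.006],[0,0,0],1]]'

```text
time: 4.25
tool_pos: [464.5, 144.8, 28.3]
tcp_rot: [-179.7, 0.3, -175.7]
ft_force: [0.9, -0.1, 0.7]
finger_gap: 0.1
```

```bash
cat >> h.py <<'E'
def red(im):
    h=cv2.cvtColor(im,cv2.COLOR_BGR2HSV);m=cv2.inRange(h,(0,120,70),(8,255,255))|cv2.inRange(h,(172,120,70),(180,255,255))
    m[:120]=0;p=np.argwhere(m)[:,::-1];print("red px",len(p),p.mean(0) if len(p) else None)
E
python3 -c "
from h import *
im=grab('scene','s2');red(im);cv2.imwrite('pics/s2c.png',cv2.resize(im[110:270,260:480],None,fx=3,fy=3))"
```

```text
red px 4 [403.8 149.8]
```

View pics/s2c.png

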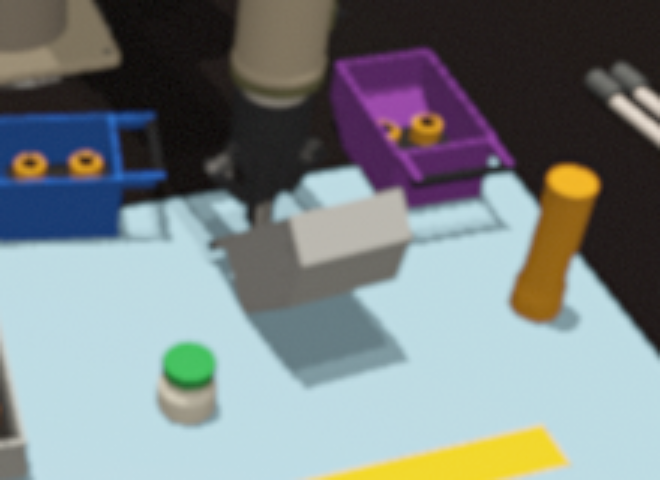

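The left crate is steeply tipped and held by the fingers. The end wall shows lighter and the raked underside darker, with no red so far. I'll go on to the full tip and hold there.

Request:
play_rows --deltas '[[[0.001,0,0.006],[0,0,0],1],[[0.001,0,0.006],[0,0,0],1],[[0,0,0.005],[0,0,0],1],[[0,0,0.001],[0,0,0],1]]'

```text
time: 4.8
tool_pos: [461.6, 144.4, 11.4]
tcp_rot: [-179.6, 0.1, -175.7]
ft_force: [-14.2, -2.7, 26.1]
finger_gap: 0.2
```

```bash
python3 -c "
from h import *
to([462,147,15],[180,0,184.5])
im=grab('scene','s3');red(im);cv2.imwrite('pics/s3c.png',cv2.resize(im[110:270,260:480],None,fx=3,fy=3))"
```

```text
t 4.8 pos [461.6 144.4  11.4] [-179.6    0.1 -175.7] F [-14.2  -2.7  26.1] gap 0.20618992478916418 
d_tool mm [-0.6  2.5 -3.6] in goal frame [-0.6  2.6 -3.6] rotvec [-0.  0. -0.]
red px 5 [400.8 150.2]
```

View pics/s3c.png

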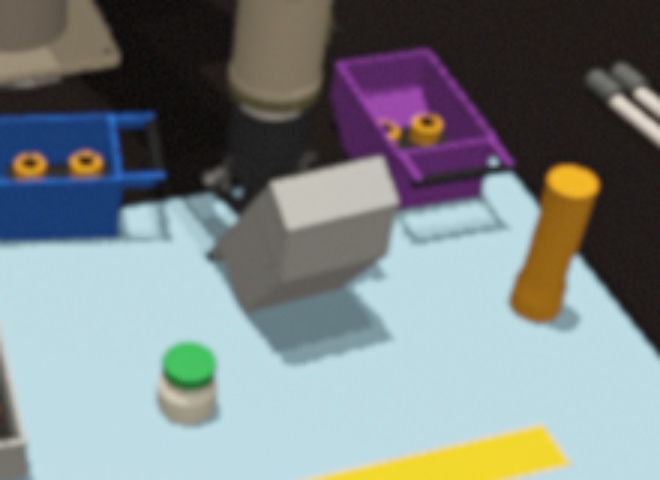

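The left crate is fully tipped, with its raked underside (crop 330,260) in plain view and no stamp on it. I hold it a moment, then let it down along the same arc.

Request:
play_rows --deltas '[[[0,0,0],[0,0,0],1],[[0,0,0],[0,0,0],1],[[0,0,0],[0,0,0],1],[[0,0,0],[0,0,0],1],[[0,0,0],[0,0,0],1],[[0,0,0],[0,0,0],1],[[0,0,0],[0,0,0],1],[[0,0,0],[0,0,0],1]]'

```text
time: 5.85
tool_pos: [461.7, 144.4, 11.9]
tcp_rot: [-179.6, 0.1, -175.7]
ft_force: [-1.7, -0.2, 5.8]
finger_gap: 0.1
```

Request:
play_rows --deltas '[[[0,0,-0.006],[0,0,0],1],[[-0.001,0,-0.007],[0,0,0],1],[[-0.002,0,-0.007],[0,0,0],1],[[-0.003,0,-0.007],[0,0,0],1],[[-0.003,0,-0.007],[0,0,0],1]]'

```text
time: 6.48
tool_pos: [472.9, 145.4, 48.7]
tcp_rot: [-179.6, 0.3, -175.7]
ft_force: [1.9, -0.2, 2.1]
finger_gap: -0.2
```

Request:
play_rows --deltas '[[[-0.004,0,-0.005],[0,0,0],1],[[-0.005,0,-0.006],[0,0,0],1],[[-0.006,0,-0.006],[0,0,0],1],[[-0.006,0,-0.005],[0,0,0],1],[[-0.006,0,-0.005],[0,0,0],1],[[-0.005,0,-0.004],[0,0,0],1]]'

```text
time: 7.22
tool_pos: [507.6, 148.3, 82.8]
tcp_rot: [-179.6, 0.4, -175.7]
ft_force: [-0.4, 0.2, 0.2]
finger_gap: -0.2
```

Request:
play_rows --deltas '[[[0,0,-0.025],[0,0,0],1],[[0,0,-0.025],[0,0,0.07],1],[[0,-0.04,0],[0,0,0.07],1],[[0,-0.05,0],[0,0,0],1],[[0,-0.05,0],[0,0,0],1],[[0,-0.05,0],[0,0,0],1],[[0,-0.05,0],[0,0,0],1],[[0,-0.05,0],[0,0,0],1]]'

```text
time: 8.22
tool_pos: [483.8, -145.0, 130.0]
tcp_rot: [-179.8, -0.6, 176.4]
ft_force: [0.5, -0.3, 0.4]
finger_gap: 0.1
```

```bash
python3 -c "
from h import *
to([508,-203,90],[180,0,176])
im=grab('top','t2')
cv2.imwrite('pics/t2c.png',cv2.resize(im[135:245,100:300],None,fx=4,fy=4,interpolation=cv2.INTER_CUBIC))"
```

```text
t 8.225 pos [ 483.8 -145.   130. ] [-179.8   -0.6  176.4] F [ 0.5 -0.3  0.4] gap 0.06200738659005052 
d_tool mm [-28.2 -56.2  39.9] in goal frame [-28.2 -56.2  40. ] rotvec [-0. -0.  0.]
```

View pics/t2c.png

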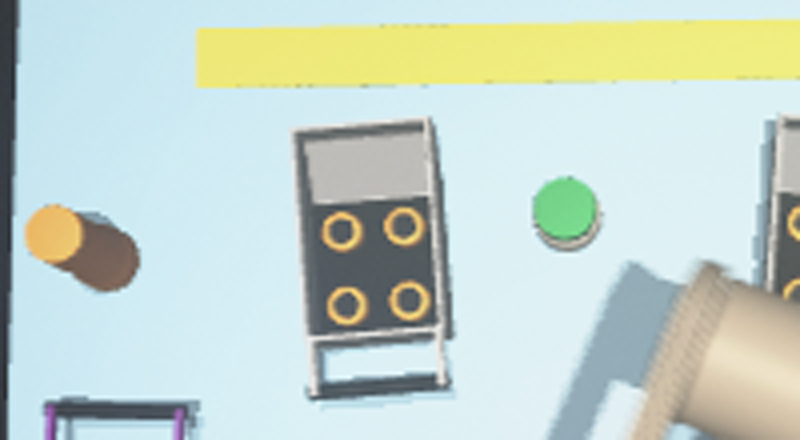

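The left crate is flat again at its old place: rim corners (295,130) and (430,120) in this crop match the first crop shifted by 240 px. On to the right crate's bar.

Request:
play_rows --deltas '[[[-0.014,-0.025,0.01],[0,0,0],1],[[-0.008,-0.02,0.01],[0,0,0],1],[[-0.003,0,0.008],[0,0,0],1],[[0,0,0],[0,0,0],1],[[0,0,0],[0,0,0],1]]'

```text
time: 8.9
tool_pos: [501.9, -197.5, 98.2]
tcp_rot: [-179.8, -1.1, 176.1]
ft_force: [0.3, 0.4, 0.1]
finger_gap: -0.0
```

```bash
python3 -c "
from h import *
to([508,-203,86],[180,0,176])
s=r.sense();im=grab('wrist','w3');c=eyes.get_calibration('wrist');T=np.eye(4);T[:3,:3]=Ro.from_euler('xyz',s['tcp_rot'],degrees=True).as_matrix();T[:3,3]=s['tool_pos']
W=T@c['T_tool_cam']
def pj(X):
    q=c['mtx']@(W[:3,:3].T@(np.array(X)-W[:3,3]));return q[:2]/q[2]
for X in ([514.9,-148.7,74],[506.1,-256.8,74],[510.5,-202.8,74]):print(pj(X))
g=cv2.cvtColor(im,cv2.COLOR_BGR2GRAY)
for u in (200,215,230,320,335,350):print(u,g[220:280:3,u])
"
```

```text
t 8.9 pos [ 501.9 -197.5   98.2] [-179.8   -1.1  176.1] F [0.3 0.4 0.1] gap -0.020568566705212895 
d_tool mm [-6.7 -5.1 12.1] in goal frame [-6.5 -5.1 12.2] rotvec [-0. -0.  0.]
[361.2 269.1]
[164.8 266.4]
[262.9 267.7]
200 [159 158 159 159 156 174 186 184 188 188 158 174 183   1   8   6   9   6
   3   4]
215 [160 160 157  93 108 108 106 105 106 107 106 107 105   5   7   6   8  10
   3  10]
230 [160 159  73  76  75 108 106 110 106 107 108 107 105   2   4   7  13   6
   7   6]
320 [73 77 73 74 76 75 73 75 75 76 75 74 74 22  6  7  8 10  4  5]
335 [76 74 75 76 74 74 78 76 75 76 75 76 76 34  5  4  6 14  6  9]
350 [75 74 76 72 75 74 73 73 75 75 75 75 76 36  4  7 11 27 29 39]
```

Request:
play_rows --deltas '[[[-0.005,-0.005,0.008],[0,0.02,0],1],[[0,0,0.004],[0,0,0],1],[[0,0,0],[0,0,0],1]]'

```text
time: 9.32
tool_pos: [506.7, -201.2, 87.2]
tcp_rot: [-179.8, -2.2, 176.2]
ft_force: [-0.6, 0.0, 0.4]
finger_gap: -0.1
```

Request:
play_rows --deltas '[[[0,0,0.005],[0,-0.03,0],1],[[0.003,0,0.004],[0,0,0],1],[[0.006,0,0.004],[0,0,0],1],[[0.006,0,0.005],[0,0,0],1],[[0.005,0,0.006],[0,0,0],1],[[0.005,0,0.006],[0,0,0],1]]'

```text
time: 10.07
tool_pos: [483.0, -199.3, 63.9]
tcp_rot: [-179.7, -0.1, 176.3]
ft_force: [-6.5, 2.5, 11.3]
finger_gap: -0.1
```

Request:
play_rows --deltas '[[[0.001,0,0.006],[0,0,0],1],[[0.002,0,0.006],[0,0,0],1],[[0.002,0,0.006],[0,0,0],1],[[0.003,0,0.006],[0,0,0],1]]'

```text
time: 10.58
tool_pos: [470.2, -199.1, 42.2]
tcp_rot: [-179.6, -0.6, 176.3]
ft_force: [-1.4, 1.6, 3.7]
finger_gap: 0.1
```

Request:
play_rows --deltas '[[[0.002,0,0.006],[0,0,0],1],[[0.001,0,0.006],[0,0,0],1],[[0.001,0,0.006],[0,0,0],1],[[0,0,0.005],[0,0,0],1]]'

```text
time: 11.08
tool_pos: [462.5, -198.3, 17.3]
tcp_rot: [-179.7, -1.0, 176.3]
ft_force: [-4.7, -0.1, 2.2]
finger_gap: -0.2
```

Request:
play_rows --deltas '[[[-0.001,0,0.004],[0,0,0],1],[[0,0,0.002],[0,0,0],1],[[0,0,0],[0,0,0],1]]'

```text
time: 11.45
tool_pos: [462.8, -198.2, 10.2]
tcp_rot: [-179.7, -1.1, 176.3]
ft_force: [-5.3, 0.1, 4.2]
finger_gap: -0.4
```

```bash
python3 -c "
from h import *
to([462,-203,12],[180,0,176])
im=grab('scene','s4');red(im);cv2.imwrite('pics/s4c.png',cv2.resize(im[120:290,150:390],None,fx=3,fy=3))"
```

```text
t 11.45 pos [ 462.8 -198.2   10.2] [-179.7   -1.1  176.3] F [-5.3  0.1  4.2] gap -0.3741756220455549 
d_tool mm [ 0.6 -4.9 -1.8] in goal frame [ 0.5 -4.9 -1.8] rotvec [-0. -0.  0.]
red px 160 [246.4 215.1]
```

View pics/s4c.png

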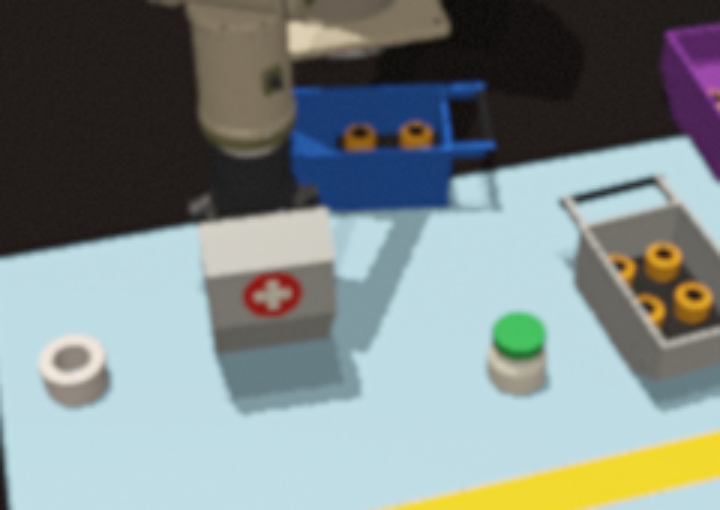

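The red stamp with the white cross shows clearly on the right crate, at (272,294) in the crop, so crate_a is the right one. I hold, then lower it gently.

Request:
play_rows --deltas '[[[0,0,0],[0,0,0],1],[[0,0,0],[0,0,0],1],[[0,0,0],[0,0,0],1],[[0,0,0],[0,0,0],1],[[0,0,0],[0,0,0],1],[[0,0,0],[0,0,0],1],[[0,0,0],[0,0,0],1]]'

```text
time: 12.38
tool_pos: [462.8, -198.1, 10.2]
tcp_rot: [-179.7, -1.1, 176.3]
ft_force: [-5.0, 0.3, 1.8]
finger_gap: -0.3
```

Request:
play_rows --deltas '[[[0,0,-0.006],[0,0,0],1],[[-0.003,0,-0.006],[0,0,0],1],[[-0.003,0,-0.007],[0,0,0],1]]'

```text
time: 12.75
tool_pos: [469.7, -198.5, 30.5]
tcp_rot: [-179.7, -1.0, 176.3]
ft_force: [-4.9, 0.8, 4.3]
finger_gap: 0.1
```

Request:
play_rows --deltas '[[[-0.004,0,-0.005],[0,0,0],1],[[-0.004,0,-0.006],[0,0,0],1],[[-0.005,0,-0.006],[0,0,0],1],[[-0.006,0,-0.006],[0,0,0],1]]'

```text
time: 13.25
tool_pos: [490.1, -200.4, 57.7]
tcp_rot: [-179.6, -1.1, 176.3]
ft_force: [-9.3, 0.8, 11.6]
finger_gap: -0.8
```

Request:
play_rows --deltas '[[[-0.006,0,-0.006],[0,0,0],1],[[-0.006,0,-0.005],[0,0,0],1],[[-0.006,0,-0.005],[0,0,0],1],[[-0.006,0,-0.005],[0,0,0],1]]'

```text
time: 13.75
tool_pos: [520.3, -202.9, 84.9]
tcp_rot: [-179.5, -0.5, 176.3]
ft_force: [0.3, 0.2, -0.4]
finger_gap: 0.3
```

Crate down. I retreat upwards and re-measure it from the top camera.

Request:
play_rows --deltas '[[[0.01,0,-0.03],[0,0,0],1],[[0.05,0,-0.03],[0,0,0],0.5],[[0.05,0,-0.02],[0,0,0],0.5],[[0.04,0,0],[0,0,0],0.5],[[0,0,0],[0,0,0],0.5]]'

```text
time: 14.38
tool_pos: [368.6, -192.4, 168.3]
tcp_rot: [-179.5, -0.6, 176.4]
ft_force: [0.2, -0.7, -0.2]
finger_gap: 42.4
```

```bash
python3 -c "
from h import *
to([532,-203,100],[180,0,176])
im=grab('top','t3')
cv2.imwrite('pics/t3c.png',cv2.resize(im[135:245,270:390],None,fx=5,fy=5,interpolation=cv2.INTER_CUBIC))"
```

```text
t 14.375 pos [ 368.6 -192.4  168.3] [-179.5   -0.6  176.4] F [ 0.2 -0.7 -0.2] gap 42.37162080782272 
d_tool mm [-164.5    0.3   66.6] in goal frame [-163.8    0.8   68.3] rotvec [-0. -0.  0.]
```

View pics/t3c.png

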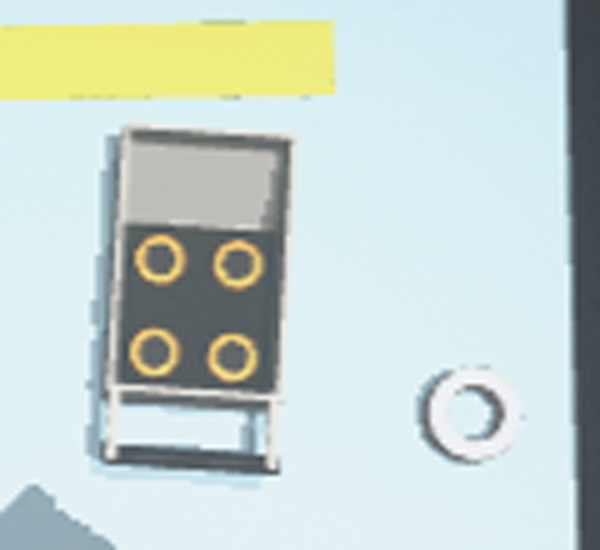

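Run:
```python
from h import *
f=lambda u,v,z:ray("top",(270+u/5-.4,135+v/5-.4),z)
P=np.array([f(*p,80) for p in [(124,128),(293,136),(109,388),(280,397)]]);B=np.array([f(*p,74) for p in [(102,456),(278,468)]])
d=P[:2].mean(0)-P[2:].mean(0);print("far",P[:2].mean(0),"near",P[2:].mean(0),"yaw",np.degrees(np.arctan2(d[1],d[0])),B,B.mean(0))
```

```text
far [ 728.8 -217.    80. ] near [ 564.3 -206.8   80. ] yaw -3.557043692144138 [[ 525.2 -149.2   74. ]
 [ 517.5 -258.8   74. ]] [ 521.4 -204.    74. ]
```

Request:
play_rows --deltas '[[[-0.05,0,0],[0,0,0],0.5],[[-0.05,0,0.01],[0,0,0],0.5],[[-0.045,-0.002,0.015],[0,0,0],0.5],[[-0.015,0,0.01],[0,0,0],0.5],[[0,0,0],[0,0,0],0.5],[[0,0,0],[0,0,0],0.5]]'

```text
time: 15.18
tool_pos: [538.8, -205.2, 129.6]
tcp_rot: [-179.4, -0.4, 176.5]
ft_force: [-0.5, -0.0, 0.7]
finger_gap: 42.6
```

```bash
python3 -c "
from h import *
to([546,-205.5,100],[180,0,176.4])"
```

```text
t 15.175 pos [ 538.8 -205.2  129.6] [-179.4   -0.4  176.5] F [-0.5 -0.   0.7] gap 42.61532999210059 
d_tool mm [-7.4  0.4 29.5] in goal frame [-7.2  0.1 29.6] rotvec [-0. -0.  0.]
```

Request:
play_rows --deltas '[[[-0.007,0,0.02],[0,0,0],0.5],[[0,0,0.008],[0,0,0],0.5],[[0,0,0],[0,0,0],0.5],[[0,0,0],[0,0,0],0.5]]'

```text
time: 15.68
tool_pos: [545.5, -206.6, 103.8]
tcp_rot: [-179.3, -0.2, 176.4]
ft_force: [0.2, -0.2, -0.2]
finger_gap: 42.6
```

```bash
python3 -c "
from h import *
to([546,-205.5,22],[180,0,176.4])
grab('wrist','w4')"
```

```text
t 15.675 pos [ 545.5 -206.6  103.8] [-179.3   -0.2  176.4] F [ 0.2 -0.2 -0.2] gap 42.5743951207664 
d_tool mm [-0.8  2.1 81.8] in goal frame [-0.5  1.1 81.8] rotvec [-0. -0.  0.]
```

View pics/w4.png

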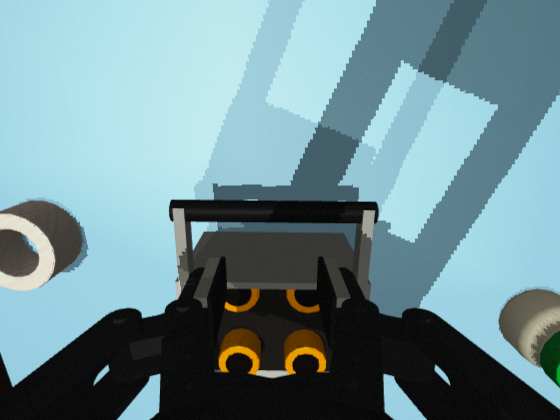

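The wrist view shows the bar at row 210 with its arms at columns 183 and 368. The fingers sit between the arms, above the gap to the near wall (rows 232–290), but the linkage is wide, so I narrow the fingers and then descend through the gap.

Request:
play_rows --deltas '[[[0,0.001,0.005],[0,0,0],0.85],[[0,0,0.01],[0,0,0],0.85],[[0,0,0.01],[0,0,0],0.85],[[0,0,0.01],[0,0,0],0.85]]'

```text
time: 16.23
tool_pos: [546.3, -206.5, 68.4]
tcp_rot: [-179.3, -0.1, 176.4]
ft_force: [0.2, 0.4, -0.1]
finger_gap: 12.6
```

Request:
play_rows --deltas '[[[0,0,0.012],[0,0,0],0.85],[[0,0,0.012],[0,0,0],0.85],[[0,0,0.01],[0,0,0],0.85],[[0,0,0],[0,0,0],0.85]]'

```text
time: 16.73
tool_pos: [544.6, -206.2, 29.5]
tcp_rot: [-179.3, -0.3, 176.4]
ft_force: [0.3, -0.0, -0.4]
finger_gap: 12.8
```

Request:
play_rows --deltas '[[[-0.004,0,0],[0,0,0],0.85],[[-0.005,0,0],[0,0,0],0.85],[[-0.006,0,0],[0,0,0],0.85],[[-0.006,0,0],[0,0,0],0.85],[[-0.006,0,0],[0,0,0],0.85],[[-0.006,0,0],[0,0,0],0.85]]'

```text
time: 17.48
tool_pos: [579.3, -208.5, 29.9]
tcp_rot: [-179.3, -0.3, 176.4]
ft_force: [-2.9, 0.1, 0.1]
finger_gap: 12.5
```

Request:
play_rows --deltas '[[[-0.007,0,0],[0,0,0],0.85],[[-0.007,0,0],[0,0,0],0.85],[[-0.007,0,0],[0,0,0],0.85],[[-0.005,0,0],[0,0,0],0.85],[[0,0,0],[0,0,0],0.85]]'

```text
time: 18.1
tool_pos: [607.9, -210.3, 30.0]
tcp_rot: [-179.3, -0.3, 176.4]
ft_force: [-1.4, -1.0, -0.2]
finger_gap: 12.7
```

```bash
cat > far.py <<'E'
from h import *
to([614,-210,29],[180,0,176.4])
im=grab('top','t_push');hsv=cv2.cvtColor(im,cv2.COLOR_BGR2HSV)
# far rim of crate: scan columns for the first dark/grey (low-sat) row below the line
for u in range(288,338,4):
    col=hsv[120:215,u];k=np.where(col[:,1]<22)[0]
    print(u,120+k[0] if len(k) else None, ray("top",(u,120+k[0]),80)[:2] if len(k) else '')
E
python3 far.py
```

```text
t 18.1 pos [ 607.9 -210.3   30. ] [-179.3   -0.3  176.4] F [-1.4 -1.  -0.2] gap 12.716112807093891 
d_tool mm [-6.1  0.7  0.9] in goal frame [-6.1  0.7  1. ] rotvec [-0. -0.  0.]
288 185 [ 652.8 -143.4]
292 139 [ 799.3 -156.8]
296 139 [ 799.3 -169.4]
300 139 [ 799.3 -182. ]
304 139 [ 799.3 -194.6]
308 143 [ 786.4 -207.1]
312 143 [ 786.4 -219.7]
316 143 [ 786.3 -232.3]
320 143 [ 786.3 -244.9]
324 144 [ 783.1 -257.5]
328 144 [ 783.1 -270.1]
332 195 [ 621.  -280.7]
336 172 [ 693.7 -294.1]
```

Request:
play_rows --deltas '[[[-0.005,0,0],[0,0,0],0.85],[[-0.002,0,0],[0,0,0],0.85],[[0,0,0],[0,0,0],0.85],[[0.006,0,0],[0,0,0],0.85],[[0,0,0],[0,0,0],0.85]]'

```text
time: 18.77
tool_pos: [609.1, -210.5, 30.3]
tcp_rot: [-179.3, -0.2, 176.4]
ft_force: [0.5, 0.2, -0.4]
finger_gap: 12.5
```

Request:
play_rows --deltas '[[[0,0,-0.015],[0,0,0],0.85],[[0,0,-0.02],[0,0,0],0.85],[[0,0,-0.025],[0,0,0],0.85],[[0,0,-0.03],[0,0,0],0.85],[[0.02,0,-0.03],[0,0,0],0.85],[[0.05,0,0],[0,0,0],0.85],[[0.06,0,0],[0,0,0],0.85],[[0.06,0,0],[0,0,0],0.85]]'

```text
time: 19.77
tool_pos: [422.9, -199.0, 168.5]
tcp_rot: [-178.9, 0.8, 176.6]
ft_force: [-0.7, -0.5, 0.2]
finger_gap: 12.8
```

Request:
play_rows --deltas '[[[0.03,0,0],[0,0,0],0.85],[[0,0,0],[0,0,0],0.85],[[0,0,0],[0,0,0],0.85]]'

```text
time: 20.15
tool_pos: [391.3, -197.9, 173.3]
tcp_rot: [-178.6, 1.2, 176.4]
ft_force: [-0.9, 0.2, 0.4]
finger_gap: 12.8
```

Run:
```python
from h import *
s=r.sense();print(s['tool_pos'],s['ft_force'],s['time'])
a=grab('top','t4')[115:250,100:400];b=grab('scene','s5')[150:330,130:480]
a=cv2.resize(a,(600,270));b=cv2.resize(b,(600,308));cv2.imwrite('pics/fin.png',np.vstack([a,b]))
```

```text
[ 391.3 -197.9  173.3] [-0.9  0.2  0.4] 20.15
```

View pics/fin.png

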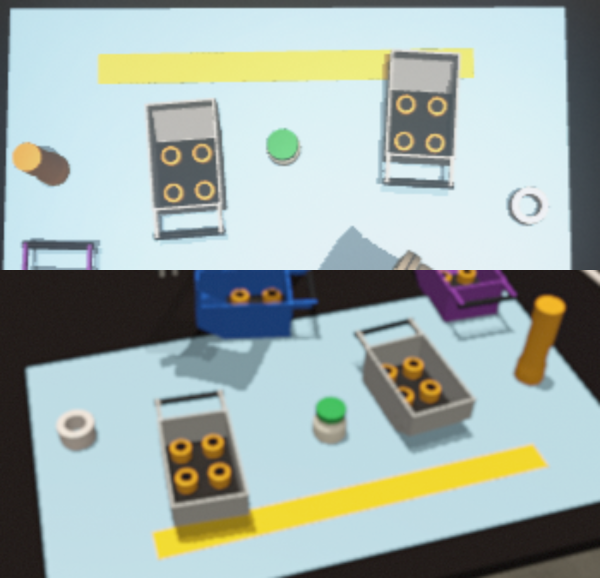

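The final picture shows the stamped crate's far rim at crop (423,53), about pixel row 141. Cast at rim height, that gives x ≈ 793, and the line spans about 770 to 817. The plain crate, jar, collar and sleeve stand where they were.

```bash
python3 -c "
from h import *
print(ray('top',(311.5,141),80)); print(r.hand_in(), r.sense()['time'])"
```

```text
[ 792.8 -218.2   80. ]
the job is handed in; nothing more can be done
the job is handed in; nothing more can be done
```

The job is done and handed in at about 20 s of the 72 s allowed. The stamped crate was the right one.

- **Tipping:** I pressed the left crate's bar until it met the bench, held it about 1 s, and lowered it flat. It showed no stamp. I then did the same with the right crate, which showed the red stamp with the white cross.
- **Push:** I pushed the right crate low on its near wall, with the fingers through the gap behind the bar, then lifted clear.
- **Last checks:** The far end measures x ≈ 793 mm, and the line spans about 770–817 mm there. By eye in the final views, the plain crate, jar, collar and sleeve are where they were. The arm is clear of everything, with wrist force under 1 N.
- **What did not go to plan:** The right crate slid about 12 mm forward while being tipped. It was held partly against the front corner of the fingertips. I measured it again before pushing.
- **Disagreement:** The automatic scan for the far edge gave a false hit at 799 mm on some columns, where it caught the edge of the tape. The other columns gave 783–786 mm before the last few millimetres of push. The fingertip position then implied 789 mm.

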